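# Reset the nitrogen valve: shut, then two turns open

### The arm

A 6-joint arm with a two-finger parallel gripper is mounted at the origin on the work surface. World frame = base frame: x ahead of the robot, y to its left, z up, the work surface at z = 0. Lengths are in mm, angles in rad, forces in N, time in s.
With the tool pointing down it reaches from about 250 to 800 mm from the base axis. Payload 8.5 kg.
Tool frame: the origin (TCP) lies at the very end of the fingers, on their centre line; the grasp point (between the pads) lies 19 mm behind it; z points along the fingers, y is the line along which they close (so a half turn about z gives the same grasp; the last joint's range is limited). The gripper opens to 85 mm and grips with 20 to 120 N. Pads are 22 mm wide; open, the fingers measure 114 mm over their backs; the gripper's body (76 mm by 85 mm) begins 54 mm behind the grasp point. The pads swing forward as they close: fully open they stand 13 mm farther back than shut.
Start: joints at [-1.349, 0.238, -0.013, 1.319, 0, 1.571], TCP at [115.481, -512.097, 231.276] pointing down, gripper open.
Joint ranges: [-2.66, 2.66], [-1.03, 1.9], [-1.14, 1.46], [-1.82, 2.27], [-1.45, 1.34], [-3.14, 3.14]. Speed limits (rad/s): [2.22, 2.22, 2.79, 3.14, 3.14, 3.14].

### API

Orientations are given as a unit quaternion [w, x, y, z].
In Python, from rig import state, capture, camera_info, sign_off gives the robot as it stands.
- The arm moves only by the tool servo_tool, never from a script. Its argument "series" is a list of rows, each a list of 5 numbers: the shift along the tool's x, y, z in mm, then the turn about the tool's z in degrees, then the finger opening in mm, from 0 to 85.4. A call has 1 to 20 rows; each row is the pose to reach, as a shift and turn from the pose commanded when the call began, along the tool's axes at that moment; what a row does not reach only later rows make up. A row lasts 1/8 s, in which the tool goes at most 62.5 mm and 10.7 degrees, less where a joint would pass 70% of its speed; a pose out of reach is approached as far as the arm can. A call with a gripper value outside its range is refused whole. The fingers move at their own pace and stop on an object; the grip force is fixed at half the most. Time passes only in rows, so rows that repeat a pose let the fingers close. It gives the time, the measured TCP pose, the force, the opening and the grip force at its end, in the units of the state.
- state(): the state, without advancing time (a new reading comes with each control period).
- capture(name): name is "scene" or "side" or "wrist"; returns the picture (480x640x3 uint8, red, green, blue); there is no depth.
- camera_info(name): a dict with "mtx" (3x3 intrinsics, pixels), "world_to_cam" (4x4, takes a point from world to camera coordinates); the wrist camera has in their place "T_tool_cam" (4x4, takes a point from camera to tool coordinates, whose origin is the TCP and whose axes are the flange's). Camera axes: x right, y down, z forward; pixel columns grow to the right and rows downward; lengths in mm; the calibration is good to about 2 mm. The wrist camera is an equidistant fisheye: a pixel r from the principal point sees the ray r / f radians off the axis. A picture is of the moment at which its call begins: read the wrist's pose just before it. camera_info takes no time and is no camera call.
- sign_off(): hands the job in; it is judged then, once.
The state is a dict: "clock": time; "joint_positions": joint angles; "dq": joint speeds; "tau": joint torques, N m; "tool_pos": TCP position; "eef_rot": TCP orientation; "ft_force": force on the tool from outside, world axes, zero at the start; "wrist_torque": the same for the moment, N m; "width": finger opening in mm; "finger_force": force on a finger pad.
Only numpy, scipy, OpenCV 4.12 (cv2) and the standard library are available. Lean on these libraries where they do the work, as an engineer would, in place of code of your own. Each camera call takes 0.05 s, during which the arm holds its last target. There are 200 camera calls.

### The job

Reset the nitrogen flow valve at the bench: turn its handwheel clockwise until the valve is fully shut against its stop, then back it off exactly two full turns anticlockwise. Finish still holding the wheel's crank handle gripped between the fingers, motionless at that setting, ready to shut the valve again. Leave the shut-off lever and everything else on the bench as they are.

Things in the scene. Friction and masses are not known exactly. Their poses are not given: they have to be found in the camera images.
- valve_wheel (a joint): turning angle of the handwheel in rad about its upright axis: 0 = valve fully shut against a hard stop; it grows as the wheel is turned anticlockwise seen from above (opening), 6.283 per turn, up to 31.4 (5 turns); starts between 0.5 and 1.6 turns open. The wheel stays at its height and stays where it is left; its friction takes about 3 to 5 N at the crank handle
- wheel_centre (a point): centre of the handwheel, on its upright axis at the height of the rim's middle. Cast aluminium wheel, 113 mm outer diameter (rim a round bar of 13 mm on a circle of 50 mm radius), three spokes, hub and nut up to 10 mm above this point. It sits on a brass globe valve in a pipe on an aluminium base plate 110 x 310 x 10 mm fixed to the bench; this point is 132 mm above the bench. The pipe's ball valve and gauge beside it stay lower than the rim
- crank_handle: black revolving crank handle standing upright on the wheel's rim: a round grip 20 mm in diameter and 54 mm tall, free to spin about its own upright axis, so that fingers which hold it need not turn as it goes round. Origin at its centre, half-way up, 50 mm from the wheel's axis and 39 mm above wheel_centre; below it a boss of the rim ends 30 mm under the origin. With the valve at 0 it stands from the axis towards -x of the base plate's frame
- valve_station: the fixed base plate with pipe, valve and gauge; origin under the plate's centre, on the bench, straight below the wheel's axis; its y axis runs along the pipe and its plate's 310 mm length, its x axis across (plate 110 mm)
- shutoff_lever (a joint): angle in rad of the quarter-turn lever of the ball valve in the same pipe, 90 mm towards +y of the wheel's axis, a flat black lever 90 mm long at 88 mm height; 0 = along the pipe (open); to be left at 0
- aerosol_can: white spray can, 66 mm diameter, 196 mm tall, standing; origin under its centre; a bystander
- circuit_board: green circuit board with parts, 100 x 75 mm, 11 mm high overall, lying flat; origin under its centre; a bystander
- spanner: steel open-ended spanner 170 mm long, lying flat; a bystander
- solvent_pump_bottle: pale blue pump bottle with white top, 60 mm diameter, 125 mm tall; origin under its centre; a bystander
- solder_reel: reel of solder, 62 mm diameter, 46 mm tall, standing on its flange; origin under its centre; a bystander
- parts_tray: black open tray with three compartments, 150 x 100 x 28 mm; origin under its centre; a bystander
- screwdriver: screwdriver with a black handle, 160 mm long, lying flat; a bystander

How it is judged:
By the outcome, as a careful person would: the job done as asked, in the order asked, and still so for the second after the job is handed in, while the arm keeps its last pose, push and grip.
It also fails if it takes over 67 s, if anything falls off the work surface, if the arm or the gripper's body presses on something with over 40 N, if the wrist force passes 120 N, or if a joint passes its speed limit or range.

## Working session

There is one attempt and no reset: what is moved stays moved. The work goes in short steps, Python scripts to look and compute and a tool call to move; the robot and the scene stay as the last step left them, time stands still between calls to the robot, and variables do not carry over. Pictures are saved under pics/ and viewed, at most 10 in all, crops included, and the job is handed in when it is done.

Besides the shell and the picture viewer there is one more tool, called after "Request:" as a command line: name --pt "numbers of a row" for each row, then --argument value for the rest. servo_tool: Moves the arm, as the interface text tells. Its arguments: {"type":"object","properties":{"series":{"type":"array","items":{"type":"array","items":{"type":"number"}}}},"required":["series"]}

```bash
mkdir -p pics
python3 - <<'E'
from rig import *
import cv2,numpy as np
s=state();print(s)
for n in("scene","side"):
    im=capture(n);cv2.imwrite(f"pics/{n}0.png",im[:,:,::-1]);i=camera_info(n);print(n,np.round(i["mtx"],1).tolist(),np.round(i["world_to_cam"],4).tolist())
print(camera_info("wrist"))
E
```

```text
{'clock': 0.0, 'joint_positions': array([-1.34901005e+00,  2.38791127e-01, -1.42294296e-02,  1.31920783e+00,
        8.96625187e-06,  1.57083419e+00]), 'dq': array([-0.00065924,  0.00169241, -0.00098815,  0.00122256, -0.00119354,
       -0.00071824]), 'tau': array([-1.55872789e-05, -5.38785267e+01,  3.46438801e+01,  1.83344685e-02,
       -1.63690411e-04,  9.32708588e-06]), 'tool_pos': array([ 115.39890132, -511.74388635,  230.68186548]), 'eef_rot': array([-7.12126919e-04,  9.93859495e-01,  1.10647146e-01, -7.47981024e-05]), 'ft_force': array([-0.35107451,  0.73265093,  0.55135822]), 'wrist_torque': array([-0.0060923 ,  0.02324744, -0.01892955]), 'finger_force': 0.0, 'width': 85.80340889472393}
scene [[595.7, 0.0, 315.1], [0.0, 595.7, 239.9], [0.0, 0.0, 1.0]] [[0.3904, 0.9205, 0.0162, -178.0249], [0.5435, -0.2163, -0.8111, -221.8284], [-0.7431, 0.3254, -0.5847, 2009.7723], [0.0, 0.0, 0.0, 1.0]]
side [[558.2, 0.0, 318.2], [0.0, 558.2, 241.3], [0.0, 0.0, 1.0]] [[-0.9985, -0.0524, 0.0153, 532.6], [-0.0499, 0.7636, -0.6437, 119.2129], [0.022, -0.6435, -0.7651, 1374.6722], [0.0, 0.0, 0.0, 1.0]]
{'mtx': array([[371.64829954,   0.        , 326.526303  ],
       [  0.        , 371.64829954, 235.68709748],
       [  0.        ,   0.        ,   1.        ]]), 'T_tool_cam': array([[ 2.58435514e-04, -9.44749608e-01, -3.27792786e-01,
         8.48913131e+01],
       [ 9.99999965e-01,  2.62690932e-04,  3.12952255e-05,
        -6.76755712e-01],
       [ 5.65420406e-05, -3.27792783e-01,  9.44749643e-01,
        -1.42788944e+02],
       [ 0.00000000e+00,  0.00000000e+00,  0.00000000e+00,
         1.00000000e+00]])}
```

View pics/scene0.png

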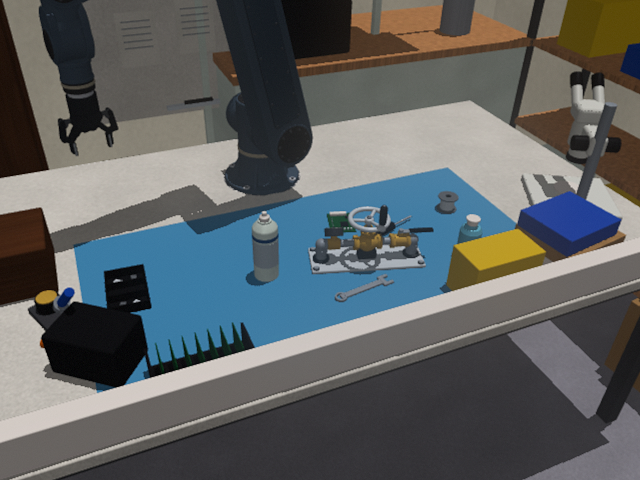

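View pics/side0.png

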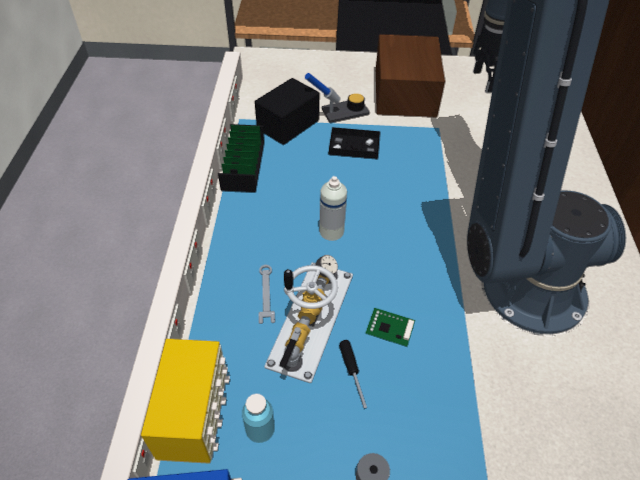

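The scene view shows the wheel at about (368,221), its handle at (384,215) and the can at (265,245). In the side view the wheel is at (312,287), the handle at (288,280), and the lever end of the pipe at the bottom (290,352). I'll zoom in on both.

```bash
python3 - <<'E'
import cv2,numpy as np
a=cv2.imread("pics/scene0.png")[190:280,300:440];b=cv2.imread("pics/side0.png")[240:390,250:370]
A=cv2.resize(a,None,fx=2.8,fy=2.8,interpolation=cv2.INTER_CUBIC);B=cv2.resize(b,None,fx=3.3,fy=3.3,interpolation=cv2.INTER_CUBIC)
c=np.zeros((500,800,3),np.uint8);c[:A.shape[0],:A.shape[1]]=A;c[:B.shape[0],400:400+B.shape[1]]=B[:, :400]
cv2.imwrite("pics/z.png",c)
E
cat > h.py <<'E'
import numpy as np,cv2
from rig import *
def ray(n,uv):
    i=camera_info(n);W=i["world_to_cam"];R=W[:3,:3];o=-R.T@W[:3,3]
    d=R.T@np.linalg.solve(i["mtx"],[uv[0],uv[1],1.]);return o,d/np.linalg.norm(d)
def onz(n,uv,z):
    o,d=ray(n,uv);return o+d*(z-o[2])/d[2]
def wray(uv,s):
    from scipy.spatial.transform import Rotation as Ro
    i=camera_info("wrist");K=i["mtx"];T=i["T_tool_cam"]
    p=np.array([uv[0]-K[0,2],uv[1]-K[1,2]])/K[0,0];r=np.hypot(*p)
    d=np.array([*(p/r*np.sin(r)),np.cos(r)]) if r>0 else np.array([0,0,1.])
    q=s["eef_rot"];R=Ro.from_quat([q[1],q[2],q[3],q[0]]).as_matrix()
    return R@T[:3,3]+s["tool_pos"],R@T[:3,:3]@d
def wonz(uv,s,z):
    o,d=wray(uv,s);return o+d*(z-o[2])/d[2]
def proj(n,p):
    i=camera_info(n);c=i["world_to_cam"]@[*p,1.];u=i["mtx"]@c[:3];return u[:2]/u[2]
def tri(a,ua,b,ub):
    o1,d1=ray(a,ua);o2,d2=ray(b,ub);A=np.c_[d1,-d2];t=np.linalg.lstsq(A,o2-o1,rcond=None)[0]
    p,q=o1+t[0]*d1,o2+t[1]*d2;return (p+q)/2,np.linalg.norm(p-q)
E
```

```text
(no output)
```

View pics/z.png

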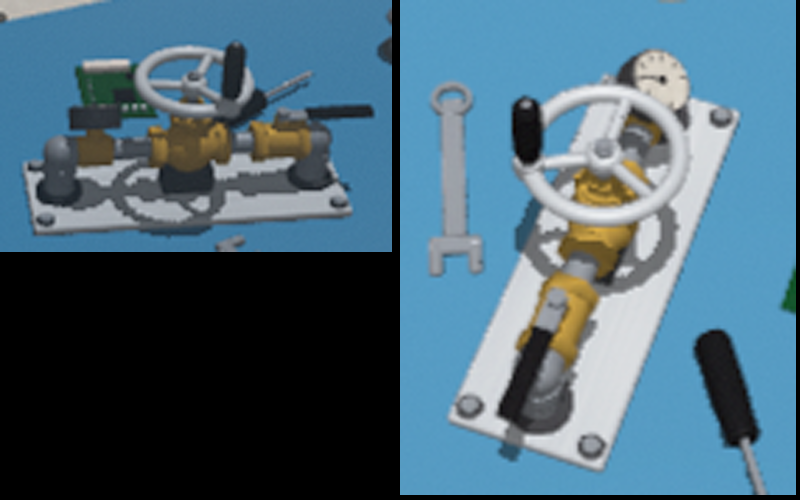

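The zoom shows these, in full-image pixels:

| Item | Scene | Side |
|---|---|---|
| Rim centre | (369.3,219.3) | (311.2,287) |
| Handle centre | (383.6,215.7) | (288.5,279.4) |

The lever lies along the pipe. Next I triangulate.

Run:
```python
from h import *
np.set_printoptions(precision=1,suppress=True)
S=lambda u,v:(300+u/2.8,190+v/2.8)
D=lambda u,v:(250+(u-400)/3.3,240+v/3.3)
print("wheel",tri("scene",S(194,82),"side",D(602,155)),onz("scene",S(194,82),132),onz("side",D(602,155),132))
print("handle",tri("scene",S(234,72),"side",D(527,130)),onz("scene",S(234,72),171),onz("side",D(527,130),171))
c=[onz("side",D(*p),10) for p in((740,112),(603,466),(450,420))]
print(c, np.linalg.norm(c[0]-c[1]),np.linalg.norm(c[2]-c[1]),(c[0]+c[2])/2)
c=[onz("scene",S(*p),10) for p in((350,208),(38,230),(24,165))];print(c,np.linalg.norm(c[0]-c[1]),np.linalg.norm(c[2]-c[1]),(c[0]+c[2])/2)
import cv2
# rim fit: white ring on side view by ray-cast
for n,box in(("scene",(340,200,395,235)),("side",(280,262,342,312))):
    im=capture(n);x0,y0,x1,y1=box;hsv=cv2.cvtColor(im,cv2.COLOR_RGB2HSV)
    m=((hsv[...,1]<40)&(hsv[...,2]>150))
    P=np.array([onz(n,(x,y),132)[:2] for y in range(y0,y1) for x in range(x0,x1) if m[y,x]])
    C=np.median(P,0)
    C=np.array([480,80.]) if 0 else C
    for _ in range(30):
        r=np.linalg.norm(P-C,axis=1);k=abs(r-50)<9;Q=P[k];C=C+ (( (r[k]-50)/r[k])[:,None]*(Q-C)).mean(0)*1.5
    print(n,C,k.sum(),len(P))
```

```text
wheel (array([544. , 116. , 126.6]), np.float64(1.0785998025923633)) [550.4 111.8 132. ] [544.2 120.3 132. ]
handle (array([592.3, 127.9, 165.4]), np.float64(0.9774871309644615)) [600.2 123.6 171. ] [591.5 131.5 171. ]
[array([447.5, -12.3,  10. ]), array([533.1, 280.5,  10. ]), array([636. , 253.8,  10. ])] 305.0990386654193 106.33310284499024 [541.8 120.8  10. ]
[array([641. , 243.4,  10. ]), array([560.2, -48.8,  10. ]), array([460.6, -21.9,  10. ])] 303.10901630152745 103.22842219163344 [550.8 110.8  10. ]
scene [543.  115.5] 190 260
side [541.7 117.2] 726 1487
```

Request:
servo_tool --pt "0 0 -40 0 85" --pt "40 -35 -60 0 85" --pt "80 -70 -60 0 85" --pt "120 -105 -60 0 85" --pt "160 -140 -60 0 85" --pt "200 -175 -60 0 85" --pt "240 -210 -60 0 85" --pt "280 -240 -60 0 85" --pt "300 -260 -60 0 85"

```text
clock: 1.32
tool_pos: [352.0, -190.7, 291.3]
eef_rot: [-0.0, 0.994, 0.112, 0.0]
ft_force: [0.3, 0.1, -0.4]
width: 84.9
finger_force: 0.0
```

Run:
```python
from h import *
s=state();print(s["joint_positions"],s["tool_pos"],s["eef_rot"],s["clock"])
```

```text
[-4.96708914e-01  7.84803072e-03 -1.32311980e-01  1.43049912e+00
  3.20467753e-04  2.42118250e+00] [ 352.02612593 -190.69929679  291.28747656] [-9.22505910e-05  9.93751222e-01  1.11617554e-01  1.47886754e-04] 1.325
```

Request:
servo_tool --pt "40 -35 0 -10 85" --pt "80 -70 0 -20 85" --pt "120 -105 0 -30 85" --pt "160 -140 0 -40 85" --pt "200 -175 0 -50 85" --pt "240 -210 0 -60 85" --pt "275 -235 0 -70 85" --pt "300 -254 0 -80 85" --pt "305 -258 0 -90 85" --pt "305 -258 0 -90 85" --pt "305 -258 0 -90 85"

```text
clock: 2.7
tool_pos: [591.4, 126.0, 291.3]
eef_rot: [-0.0, 0.626, 0.78, -0.0]
ft_force: [0.1, -1.0, -0.5]
width: 85.0
finger_force: 0.0
```

Run:
```python
from h import *
s=state();print(s["joint_positions"],s["tool_pos"],s["eef_rot"],s["clock"])
im=capture("wrist");cv2.imwrite("pics/w1.png",im[:,:,::-1])
```

```text
[2.09809362e-01 3.71730761e-01 3.30172393e-01 1.52952207e+00
 3.93954271e-05 1.56284635e+00] [591.4191147  125.95100884 291.32287183] [-1.05078195e-04  6.26082091e-01  7.79757139e-01 -9.76054798e-05] 2.7
```

View pics/w1.png

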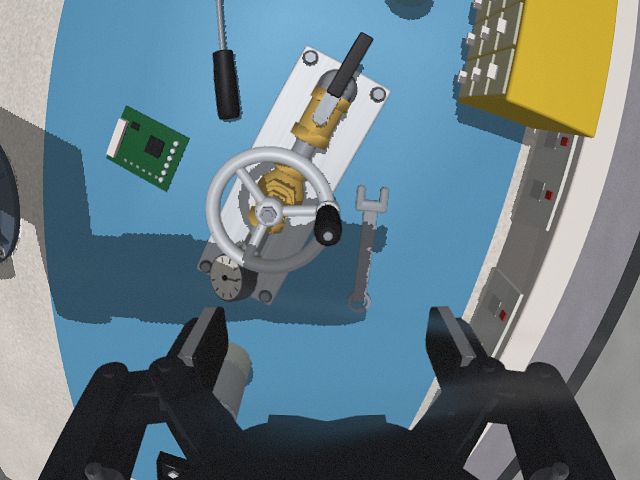

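The wrist view shows the handle's top cap at (328,236), the hub nut at (268,213), and the plate corners at (308,46) and (390,92).

Run:
```python
from h import *
np.set_printoptions(precision=1,suppress=True)
s=state()
print("htop",wonz((328,236),s,198),"hub",wonz((268,213),s,142))
a,b,c=[wonz(p,s,10) for p in((308,46),(390,92),(200,262))];print(a,b,c,np.linalg.norm(a-b),(np.degrees(np.arctan2(*(b-a)[1::-1]))),(np.degrees(np.arctan2(*(a-c)[1::-1]))))
P=np.array([wonz(p,s,132)[:2] for p in ((209,212),(273,150),(273,267),(228,165),(300,156),(222,254))])
A=np.c_[2*P,np.ones(len(P))];x=np.linalg.lstsq(A,(P**2).sum(1),rcond=None)[0];print(x[:2],np.sqrt(x[2]+x[:2]@x[:2]))
```

```text
htop [592.  129.1 198. ] hub [543.9 119.  142. ]
[536.7 278.7  10. ] [637.7 248.   10. ] [453.2  -5.1  10. ] 105.62611556276065 -16.908652011571153 73.6154938307737
[541.9 116.3] 53.76872933861026
```

Request:
servo_tool --pt "3 1.5 30 0 85" --pt "3 1.5 65 0 85" --pt "3 1.5 100 0 85" --pt "3 1.5 125 0 70" --pt "3 1.5 138 0 55" --pt "3 1.5 138 0 40" --pt "3 1.5 138 0 5" --pt "3 1.5 138 0 5" --pt "3 1.5 138 0 5" --pt "3 1.5 138 0 5" --pt "3 1.5 138 0 5" --pt "3 1.5 138 0 5"

```text
clock: 4.25
tool_pos: [591.4, 129.2, 154.7]
eef_rot: [-0.0, 0.625, 0.781, -0.0]
ft_force: [-7.4, -2.3, 5.9]
width: 18.7
finger_force: 58.6
```

Run:
```python
from h import *
s=state();print(s["joint_positions"],s["tool_pos"],s["eef_rot"],s["clock"],s["wrist_torque"],s["finger_force"],s["ft_force"])
im=capture("wrist");cv2.imwrite("pics/w2.png",im[:,:,::-1])
```

```text
[ 2.15110977e-01  4.08557413e-01  3.83040487e-02  1.20146433e+00
 -1.30942998e-04  1.56453548e+00] [591.44966163 129.18559371 154.72902388] [-2.39153291e-04  6.24672554e-01  7.80886665e-01 -3.99149225e-04] 4.25 [-0.43638498  1.48823259  0.0348579 ] 58.561243414878845 [-7.36562988 -2.31174437  5.87447765]
```

View pics/w2.png

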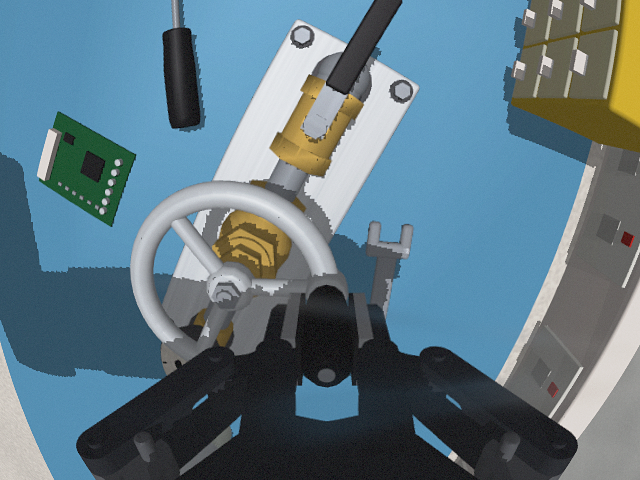

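The handle is gripped between the pads (width 18.7, 59 N), with the pads standing clear of the rim. Next I work out the clockwise arc in tool axes.

```bash
cat >> h.py <<'E'
C=np.array([542.5,117.5])
def arc(cmd,a0,a1,n,hold,C=C,r=50.,yaw=102.6):
    t=np.radians(yaw);X=np.array([np.cos(t),np.sin(t)]);Y=np.array([np.sin(t),-np.cos(t)])
    rows=[]
    for a in np.r_[np.linspace(a0,a1,n+1)[1:],[a1]*hold]:
        p=C+r*np.array([np.cos(np.radians(a)),np.sin(np.radians(a))])-cmd
        rows.append([float(round(X@p,1)),float(round(Y@p,1)),0,0,5])
    print(rows);return C+r*np.array([np.cos(np.radians(a1)),np.sin(np.radians(a1))])
E
python3 -c "
from h import *
print(arc(np.array([592.2,129.3]),13.4,-90,10,2))"
```

```text
[[-9.0, -1.8, 0, 0, 5], [-17.7, -4.1, 0, 0, 5], [-25.8, -7.9, 0, 0, 5], [-33.2, -13.1, 0, 0, 5], [-39.5, -19.5, 0, 0, 5], [-44.5, -27.0, 0, 0, 5], [-48.1, -35.3, 0, 0, 5], [-50.2, -44.0, 0, 0, 5], [-50.6, -53.0, 0, 0, 5], [-49.5, -62.0, 0, 0, 5], [-49.5, -62.0, 0, 0, 5], [-49.5, -62.0, 0, 0, 5]]
[542.5  67.5]
```

Request:
servo_tool --pt "-9 -1.8 0 0 5" --pt "-17.7 -4.1 0 0 5" --pt "-25.8 -7.9 0 0 5" --pt "-33.2 -13.1 0 0 5" --pt "-39.5 -19.5 0 0 5" --pt "-44.5 -27 0 0 5" --pt "-48.1 -35.3 0 0 5" --pt "-50.2 -44 0 0 5" --pt "-50.6 -53 0 0 5" --pt "-49.5 -62 0 0 5" --pt "-49.5 -62 0 0 5" --pt "-49.5 -62 0 0 5"

```text
clock: 5.8
tool_pos: [543.2, 66.6, 154.7]
eef_rot: [0.001, 0.625, 0.781, 0.0]
ft_force: [-2.8, -3.3, 10.4]
width: 18.8
finger_force: 59.1
```

```bash
python3 -c "
from h import *
C=np.array([542,117.])
print(arc(np.array([542.5,67.5]),-90,-180,9,2,C))"
```

```text
[[2.3, -8.9, 0, 0, 5], [6.3, -16.6, 0, 0, 5], [11.6, -23.5, 0, 0, 5], [18.0, -29.4, 0, 0, 5], [25.4, -34.1, 0, 0, 5], [33.5, -37.4, 0, 0, 5], [42.0, -39.3, 0, 0, 5], [50.7, -39.6, 0, 0, 5], [59.3, -38.5, 0, 0, 5], [59.3, -38.5, 0, 0, 5], [59.3, -38.5, 0, 0, 5]]
[492. 117.]
```

Request:
servo_tool --pt "2.3 -8.9 0 0 5" --pt "6.3 -16.6 0 0 5" --pt "11.6 -23.5 0 0 5" --pt "18 -29.4 0 0 5" --pt "25.4 -34.1 0 0 5" --pt "33.5 -37.4 0 0 5" --pt "42 -39.3 0 0 5" --pt "50.7 -39.6 0 0 5" --pt "59.3 -38.5 0 0 5" --pt "59.3 -38.5 0 0 5" --pt "59.3 -38.5 0 0 5"

```text
clock: 7.18
tool_pos: [493.0, 117.1, 154.7]
eef_rot: [0.001, 0.625, 0.781, 0.001]
ft_force: [-2.0, 1.7, 9.5]
width: 18.5
finger_force: 59.2
```

```bash
python3 -c "
from h import *
C=np.array([542.7,116.8])
print(arc(np.array([492,117.]),-180,-203,6,2,C))"
```

```text
[[2.9, 1.5, 0, 0, 5], [6.1, 2.5, 0, 0, 5], [9.2, 3.8, 0, 0, 5], [12.2, 5.3, 0, 0, 5], [15.1, 6.9, 0, 0, 5], [17.9, 8.8, 0, 0, 5], [17.9, 8.8, 0, 0, 5], [17.9, 8.8, 0, 0, 5]]
[496.67475733 136.33655642]
```

Request:
servo_tool --pt "2.9 1.5 0 0 5" --pt "6.1 2.5 0 0 5" --pt "9.2 3.8 0 0 5" --pt "12.2 5.3 0 0 5" --pt "15.1 6.9 0 0 5" --pt "17.9 8.8 0 0 5" --pt "17.9 8.8 0 0 5" --pt "17.9 8.8 0 0 5"

```text
clock: 8.18
tool_pos: [497.0, 136.2, 154.7]
eef_rot: [0.0, 0.625, 0.781, 0.001]
ft_force: [-4.4, 0.4, 11.6]
width: 18.8
finger_force: 59.6
```

```bash
python3 -c "
from h import *
C=np.array([542.7,116.8])
c=arc(np.array([496.67475733, 136.33655642]),-203,-370,17,1,C)
c=arc(c,-370,-540,17,2,C)
c=arc(c,-540,-554,4,3,C);print(c)"
```

```text
[[6.5, 5.6, 0, 0, 5], [12.0, 12.2, 0, 0, 5], [16.2, 19.6, 0, 0, 5], [19.2, 27.6, 0, 0, 5], [20.7, 36.1, 0, 0, 5], [20.7, 44.6, 0, 0, 5], [19.3, 53.1, 0, 0, 5], [16.5, 61.1, 0, 0, 5], [12.3, 68.6, 0, 0, 5], [7.0, 75.3, 0, 0, 5], [0.5, 80.9, 0, 0, 5], [-6.8, 85.4, 0, 0, 5], [-14.7, 88.5, 0, 0, 5], [-23.1, 90.3, 0, 0, 5], [-31.7, 90.6, 0, 0, 5], [-40.2, 89.4, 0, 0, 5], [-48.3, 86.8, 0, 0, 5], [-48.3, 86.8, 0, 0, 5]]
[[-7.7, -4.0, 0, 0, 5], [-14.6, -9.4, 0, 0, 5], [-20.5, -15.8, 0, 0, 5], [-25.2, -23.2, 0, 0, 5], [-28.5, -31.2, 0, 0, 5], [-30.4, -39.7, 0, 0, 5], [-30.7, -48.4, 0, 0, 5], [-29.6, -57.1, 0, 0, 5], [-26.9, -65.4, 0, 0, 5], [-22.9, -73.1, 0, 0, 5], [-17.6, -80.0, 0, 0, 5], [-11.2, -85.9, 0, 0, 5], [-3.8, -90.6, 0, 0, 5], [4.3, -93.9, 0, 0, 5], [12.8, -95.7, 0, 0, 5], [21.5, -96.1, 0, 0, 5], [30.1, -95.0, 0, 0, 5], [30.1, -95.0, 0, 0, 5], [30.1, -95.0, 0, 0, 5]]
[[3.0, 0.8, 0, 0, 5], [5.9, 1.7, 0, 0, 5], [8.7, 2.8, 0, 0, 5], [11.5, 4.1, 0, 0, 5], [11.5, 4.1, 0, 0, 5], [11.5, 4.1, 0, 0, 5], [11.5, 4.1, 0, 0, 5]]
[494.18521369 128.89609478]
```

Request:
servo_tool --pt "6.5 5.6 0 0 5" --pt "12 12.2 0 0 5" --pt "16.2 19.6 0 0 5" --pt "19.2 27.6 0 0 5" --pt "20.7 36.1 0 0 5" --pt "20.7 44.6 0 0 5" --pt "19.3 53.1 0 0 5" --pt "16.5 61.1 0 0 5" --pt "12.3 68.6 0 0 5" --pt "7 75.3 0 0 5" --pt "0.5 80.9 0 0 5" --pt "-6.8 85.4 0 0 5" --pt "-14.7 88.5 0 0 5" --pt "-23.1 90.3 0 0 5" --pt "-31.7 90.6 0 0 5" --pt "-40.2 89.4 0 0 5" --pt "-48.3 86.8 0 0 5" --pt "-48.3 86.8 0 0 5"

```text
clock: 10.42
tool_pos: [592.2, 107.5, 154.7]
eef_rot: [0.0, 0.625, 0.781, 0.0]
ft_force: [-3.2, -0.6, 10.2]
width: 18.6
finger_force: 59.5
```

Request:
servo_tool --pt "-7.7 -4 0 0 5" --pt "-14.6 -9.4 0 0 5" --pt "-20.5 -15.8 0 0 5" --pt "-25.2 -23.2 0 0 5" --pt "-28.5 -31.2 0 0 5" --pt "-30.4 -39.7 0 0 5" --pt "-30.7 -48.4 0 0 5" --pt "-29.6 -57.1 0 0 5" --pt "-26.9 -65.4 0 0 5" --pt "-22.9 -73.1 0 0 5" --pt "-17.6 -80 0 0 5" --pt "-11.2 -85.9 0 0 5" --pt "-3.8 -90.6 0 0 5" --pt "4.3 -93.9 0 0 5" --pt "12.8 -95.7 0 0 5" --pt "21.5 -96.1 0 0 5" --pt "30.1 -95 0 0 5" --pt "30.1 -95 0 0 5" --pt "30.1 -95 0 0 5"

```text
clock: 12.8
tool_pos: [493.0, 116.9, 154.6]
eef_rot: [0.0, 0.625, 0.781, 0.001]
ft_force: [-4.1, 1.9, 12.3]
width: 18.8
finger_force: 59.6
```

Request:
servo_tool --pt "3 0.8 0 0 5" --pt "5.9 1.7 0 0 5" --pt "8.7 2.8 0 0 5" --pt "11.5 4.1 0 0 5" --pt "11.5 4.1 0 0 5" --pt "11.5 4.1 0 0 5" --pt "11.5 4.1 0 0 5"

```text
clock: 13.68
tool_pos: [494.5, 128.6, 154.7]
eef_rot: [0.0, 0.625, 0.781, 0.0]
ft_force: [-4.1, 0.3, 11.5]
width: 18.4
finger_force: 59.6
```

Request:
servo_tool --pt "0.9 0.4 0 0 5" --pt "1.8 0.9 0 0 5" --pt "2.7 1.3 0 0 5" --pt "3.6 1.8 0 0 5" --pt "3.6 1.8 0 0 5" --pt "3.6 1.8 0 0 5"

```text
clock: 14.42
tool_pos: [495.0, 130.7, 154.6]
eef_rot: [0.001, 0.625, 0.781, -0.001]
ft_force: [-5.7, -8.9, 14.7]
width: 18.5
finger_force: 59.9
```

Request:
servo_tool --pt "0.9 0.4 0 0 5" --pt "1.8 0.9 0 0 5" --pt "1.8 0.9 0 0 5" --pt "1.8 0.9 0 0 5"

```text
clock: 14.92
tool_pos: [495.0, 130.9, 154.6]
eef_rot: [0.002, 0.626, 0.78, -0.003]
ft_force: [-6.8, -19.1, 16.9]
width: 18.5
finger_force: 60.2
```

Run:
```python
from h import *
s=state();print(s["tool_pos"],s["ft_force"],s["wrist_torque"],s["eef_rot"])
im=capture("wrist");cv2.imwrite("pics/w3.png",im[:,:,::-1])
p=s["tool_pos"][:2]-[542.7,116.8];print(np.hypot(*p),np.degrees(np.arctan2(p[1],p[0])))
```

```text
[495.01125109 130.85178531 154.58622944] [ -6.76041526 -19.05242358  16.87884652] [-3.60399426  1.30171319 -0.0116787 ] [ 0.00223849  0.62557579  0.78015539 -0.0027361 ]
49.715887230106794 163.58206399752444
```

View pics/w3.png

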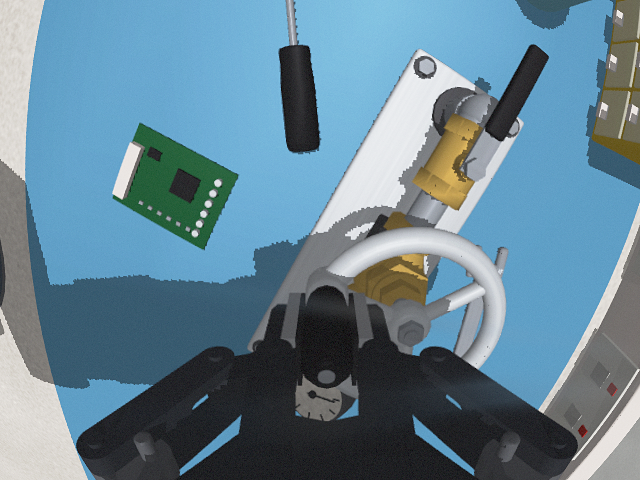

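The wheel is firm against the stop: it didn't move further under 19 N, and it reads 163.6° against the 163.4° predicted. Now I back it off two turns.

```bash
python3 -c "
from h import *
C=np.array([542.7,116.8]);c=np.array([495.643,134.755]);b=163.4
for k in range(4): c=arc(c,b,b+(180 if k<3 else 174),18,1,C);b+=180
print(c)"
```

```text
[[-11.3, -5.2, 0, 0, 5], [-19.8, -7.3, 0, 0, 5], [-28.5, -8.0, 0, 0, 5], [-37.2, -7.1, 0, 0, 5], [-45.5, -4.7, 0, 0, 5], [-53.4, -0.9, 0, 0, 5], [-60.5, 4.2, 0, 0, 5], [-66.5, 10.4, 0, 0, 5], [-71.4, 17.6, 0, 0, 5], [-75.0, 25.6, 0, 0, 5], [-77.1, 34.0, 0, 0, 5], [-77.8, 42.7, 0, 0, 5], [-76.9, 51.4, 0, 0, 5], [-74.5, 59.8, 0, 0, 5], [-70.7, 67.6, 0, 0, 5], [-65.6, 74.7, 0, 0, 5], [-59.4, 80.8, 0, 0, 5], [-52.2, 85.7, 0, 0, 5], [-52.2, 85.7, 0, 0, 5]]
[[7.9, 3.6, 0, 0, 5], [16.4, 5.7, 0, 0, 5], [25.1, 6.3, 0, 0, 5], [33.8, 5.5, 0, 0, 5], [42.1, 3.1, 0, 0, 5], [50.0, -0.7, 0, 0, 5], [57.1, -5.8, 0, 0, 5], [63.1, -12.0, 0, 0, 5], [68.0, -19.3, 0, 0, 5], [71.6, -27.2, 0, 0, 5], [73.7, -35.7, 0, 0, 5], [74.4, -44.3, 0, 0, 5], [73.5, -53.0, 0, 0, 5], [71.1, -61.4, 0, 0, 5], [67.3, -69.2, 0, 0, 5], [62.2, -76.3, 0, 0, 5], [56.0, -82.4, 0, 0, 5], [48.8, -87.3, 0, 0, 5], [48.8, -87.3, 0, 0, 5]]
[[-7.9, -3.6, 0, 0, 5], [-16.4, -5.7, 0, 0, 5], [-25.1, -6.3, 0, 0, 5], [-33.8, -5.5, 0, 0, 5], [-42.1, -3.1, 0, 0, 5], [-50.0, 0.7, 0, 0, 5], [-57.1, 5.8, 0, 0, 5], [-63.1, 12.0, 0, 0, 5], [-68.0, 19.3, 0, 0, 5], [-71.6, 27.2, 0, 0, 5], [-73.7, 35.7, 0, 0, 5], [-74.4, 44.3, 0, 0, 5], [-73.5, 53.0, 0, 0, 5], [-71.1, 61.4, 0, 0, 5], [-67.3, 69.2, 0, 0, 5], [-62.2, 76.3, 0, 0, 5], [-56.0, 82.4, 0, 0, 5], [-48.8, 87.3, 0, 0, 5], [-48.8, 87.3, 0, 0, 5]]
[[7.7, 3.5, 0, 0, 5], [15.8, 5.6, 0, 0, 5], [24.2, 6.4, 0, 0, 5], [32.6, 5.7, 0, 0, 5], [40.8, 3.6, 0, 0, 5], [48.5, 0.2, 0, 0, 5], [55.5, -4.5, 0, 0, 5], [61.6, -10.3, 0, 0, 5], [66.7, -17.0, 0, 0, 5], [70.6, -24.5, 0, 0, 5], [73.1, -32.5, 0, 0, 5], [74.3, -40.9, 0, 0, 5], [74.1, -49.3, 0, 0, 5], [72.4, -57.5, 0, 0, 5], [69.4, -65.4, 0, 0, 5], [65.1, -72.7, 0, 0, 5], [59.7, -79.1, 0, 0, 5], [53.2, -84.5, 0, 0, 5], [53.2, -84.5, 0, 0, 5]]
[496.53948914 136.01476613]
```

Request:
servo_tool --pt "-11.3 -5.2 0 0 5" --pt "-19.8 -7.3 0 0 5" --pt "-28.5 -8 0 0 5" --pt "-37.2 -7.1 0 0 5" --pt "-45.5 -4.7 0 0 5" --pt "-53.4 -0.9 0 0 5" --pt "-60.5 4.2 0 0 5" --pt "-66.5 10.4 0 0 5" --pt "-71.4 17.6 0 0 5" --pt "-75 25.6 0 0 5" --pt "-77.1 34 0 0 5" --pt "-77.8 42.7 0 0 5" --pt "-76.9 51.4 0 0 5" --pt "-74.5 59.8 0 0 5" --pt "-70.7 67.6 0 0 5" --pt "-65.6 74.7 0 0 5" --pt "-59.4 80.8 0 0 5" --pt "-52.2 85.7 0 0 5" --pt "-52.2 85.7 0 0 5"

```text
clock: 17.35
tool_pos: [591.2, 103.0, 154.7]
eef_rot: [0.0, 0.624, 0.781, 0.001]
ft_force: [-3.5, 2.1, 10.3]
width: 18.9
finger_force: 59.4
```

Request:
servo_tool --pt "7.9 3.6 0 0 5" --pt "16.4 5.7 0 0 5" --pt "25.1 6.3 0 0 5" --pt "33.8 5.5 0 0 5" --pt "42.1 3.1 0 0 5" --pt "50 -0.7 0 0 5" --pt "57.1 -5.8 0 0 5" --pt "63.1 -12 0 0 5" --pt "68 -19.3 0 0 5" --pt "71.6 -27.2 0 0 5" --pt "73.7 -35.7 0 0 5" --pt "74.4 -44.3 0 0 5" --pt "73.5 -53 0 0 5" --pt "71.1 -61.4 0 0 5" --pt "67.3 -69.2 0 0 5" --pt "62.2 -76.3 0 0 5" --pt "56 -82.4 0 0 5" --pt "48.8 -87.3 0 0 5" --pt "48.8 -87.3 0 0 5"

```text
clock: 19.73
tool_pos: [495.0, 130.6, 154.7]
eef_rot: [0.0, 0.625, 0.781, 0.001]
ft_force: [-4.8, 0.2, 11.5]
width: 18.7
finger_force: 59.5
```

One turn is done, and it's tracking well.

Request:
servo_tool --pt "-7.9 -3.6 0 0 5" --pt "-16.4 -5.7 0 0 5" --pt "-25.1 -6.3 0 0 5" --pt "-33.8 -5.5 0 0 5" --pt "-42.1 -3.1 0 0 5" --pt "-50 0.7 0 0 5" --pt "-57.1 5.8 0 0 5" --pt "-63.1 12 0 0 5" --pt "-68 19.3 0 0 5" --pt "-71.6 27.2 0 0 5" --pt "-73.7 35.7 0 0 5" --pt "-74.4 44.3 0 0 5" --pt "-73.5 53 0 0 5" --pt "-71.1 61.4 0 0 5" --pt "-67.3 69.2 0 0 5" --pt "-62.2 76.3 0 0 5" --pt "-56 82.4 0 0 5" --pt "-48.8 87.3 0 0 5" --pt "-48.8 87.3 0 0 5"

```text
clock: 22.1
tool_pos: [591.2, 103.0, 154.7]
eef_rot: [0.0, 0.624, 0.781, 0.001]
ft_force: [-2.9, 2.9, 10.1]
width: 18.7
finger_force: 59.5
```

Request:
servo_tool --pt "7.7 3.5 0 0 5" --pt "15.8 5.6 0 0 5" --pt "24.2 6.4 0 0 5" --pt "32.6 5.7 0 0 5" --pt "40.8 3.6 0 0 5" --pt "48.5 0.2 0 0 5" --pt "55.5 -4.5 0 0 5" --pt "61.6 -10.3 0 0 5" --pt "66.7 -17 0 0 5" --pt "70.6 -24.5 0 0 5" --pt "73.1 -32.5 0 0 5" --pt "74.3 -40.9 0 0 5" --pt "74.1 -49.3 0 0 5" --pt "72.4 -57.5 0 0 5" --pt "69.4 -65.4 0 0 5" --pt "65.1 -72.7 0 0 5" --pt "59.7 -79.1 0 0 5" --pt "53.2 -84.5 0 0 5" --pt "53.2 -84.5 0 0 5"

```text
clock: 24.48
tool_pos: [496.8, 135.6, 154.7]
eef_rot: [0.0, 0.625, 0.781, 0.001]
ft_force: [-3.5, 1.1, 11.1]
width: 18.6
finger_force: 59.4
```

Request:
servo_tool --pt "-1.5 -1 0 0 5" --pt "-3 -1.9 0 0 5" --pt "-4.4 -2.8 0 0 5" --pt "-4.4 -2.8 0 0 5" --pt "-4.4 -2.8 0 0 5" --pt "-4.4 -2.8 0 0 5"

```text
clock: 25.22
tool_pos: [495.2, 131.4, 154.7]
eef_rot: [0.0, 0.625, 0.781, 0.001]
ft_force: [-3.8, 3.0, 11.5]
width: 18.5
finger_force: 59.4
```

Run:
```python
from h import *
s=state();print(s["tool_pos"],s["ft_force"],s["dq"],s["width"],s["clock"])
p=s["tool_pos"][:2]-[542.7,116.8];print(np.hypot(*p),np.degrees(np.arctan2(p[1],p[0])))
a=capture("side")[190:490,240:500];cv2.imwrite("pics/f.png",cv2.resize(a[:,:,::-1],None,fx=2,fy=2))
```

```text
[495.24633178 131.38514694 154.67803157] [-3.80213783  2.96794853 11.47637605] [ 3.40873462e-04  1.25244401e-03 -6.37179111e-04 -8.23815773e-05
 -8.63361122e-05  9.18107881e-04] 18.527177148356063 25.225
49.64450763501072 162.91490025075328
```

View pics/f.png

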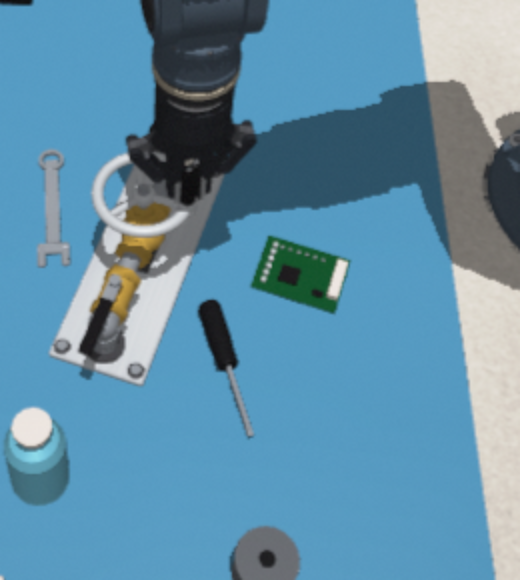

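The handle is gripped, the lever is along the pipe and the other items are in place. The wheel is about 0.7 mm short of two turns, so I nudge it.

Request:
servo_tool --pt "-0.7 -0.4 0 0 5" --pt "-0.7 -0.4 0 0 5" --pt "-0.7 -0.4 0 0 5" --pt "-0.7 -0.4 0 0 5"

```text
clock: 25.78
tool_pos: [495.0, 130.7, 154.7]
eef_rot: [0.0, 0.624, 0.781, 0.001]
ft_force: [-4.2, 3.1, 11.9]
width: 18.5
finger_force: 59.4
```

```bash
python3 -c "from rig import *;print(sign_off())"
```

```text
the job is handed in; nothing more can be done
None
```

The valve was turned fully shut against its stop, then backed off two full turns to within about half a degree by the measured arm position. The job is handed in at 25.8 s, with the crank handle still gripped and motionless and the lever and other items left as they were.

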